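# Pack the staining kit tray

### The arm

A 6-joint arm with a two-finger parallel gripper is mounted at the origin on a cart in front of the work surface, level with it; the furniture and walls round the work are solid. World frame = base frame: x ahead of the robot, y to its left, z up, the work surface at z = 0. Lengths are in mm, angles in degrees, forces in N, time in s.
With the tool pointing down it reaches from about 350 to 850 mm from the base axis. Payload 8.1 kg.
Tool frame: the origin (TCP) lies at the very end of the fingers, on their centre line; the grasp point (between the pads) lies 19 mm behind it (r.grip_point_offset is the distance from the TCP to the grasp point, in mm); z points along the fingers, y is the line along which they close (so a half turn about z gives the same grasp; the last joint's range is limited). The gripper opens to 85 mm and grips with 20 to 120 N. Pads are 22 mm wide; open, the fingers measure 114 mm over their backs; the gripper's body (76 mm by 85 mm) begins 54 mm behind the grasp point. The pads swing forward as they close: fully open they stand 13 mm farther back than shut.
Start: joints at [-4.893, 7.471, 85.268, -0, 87.261, -4.893], TCP at [600.004, 0.022, 231.292] pointing down, gripper open.
Joint ranges: [-169.43, 169.43], [-51.17, 129.36], [1.28, 143.12], [-76.62, 256.62], [0, 156.53], [-152.29, 152.29]. Speed limits (degrees/s): [136.94, 136.94, 159.86, 180, 180, 180].

### API

Orientations are given as [roll, pitch, yaw] about the fixed x, y, z axes, in that order (R = Rz(yaw) Ry(pitch) Rx(roll)).
In Python, from bench import status, eyes, r gives the robot as it stands.
- The arm moves only by the shell command python3 -m handwheel 'ROWS' [FORCE]. ROWS is a JSON object whose one key "series" holds a list that holds one entry, the list of rows, each a list of 7 numbers: the shift along the tool's x, y, z in cm, then the turn, a rotation vector about the tool's x, y, z in rad, then the opening, from 0 (shut) to 1 (fully open). In form: {"series": [[[tx, ty, tz, rx, ry, rz, claw], ...]]}. A call has 1 to 12 rows; each row is the pose to reach, as a shift and turn from the pose commanded when the call began, along the tool's axes at that moment; what a row does not reach only later rows make up. A row lasts 1/8 s, in which the tool goes at most 62.5 mm and 10.7 degrees, less where a joint would pass 70% of its speed; a pose out of reach is approached as far as the arm can. A call with a gripper value outside its range is refused whole. The fingers move at their own pace and stop on an object; FORCE is the grip in N (left out, the last holds). Time passes only in rows, so rows that repeat a pose let the fingers close. It gives the time, the measured TCP pose, the force, the opening and the grip force at its end, in the units of the state.
- status.sense(): the state, without advancing time (a new reading comes with each control period).
- eyes.snapshot(name): name is "scene" or "side" or "wrist"; returns a dict with "img" (384x512x3 uint8, red, green, blue), "mtx" (3x3 intrinsics, pixels), "k1" (the pictures are not rectified: a ray, as slopes to the right and down, at radius r is drawn at 1 + k1 r^2 times it, then the intrinsics apply), "R" (3x3) and "t" (3): a world point X has camera coordinates R X + t. Camera axes: x right, y down, z forward; pixel columns grow to the right and rows downward; lengths in mm; the calibration is good to about 2 mm. A picture is of the moment at which its call begins. There is no depth.
- r.hand_in(): hands the job in; it is judged then, once.
The state is a dict: "time": time; "joint_pos": joint angles; "qd": joint speeds; "joint_efforts": joint torques, N m; "tool_pos": TCP position; "tcp_rot": TCP orientation; "ft_force": force on the tool from outside, world axes, zero at the start; "wrist_torque": the same for the moment, N m; "finger_gap": finger opening in mm; "grip_force": force on a finger pad.
Only numpy, scipy, OpenCV 4.12 (cv2) and the standard library are available. Lean on these libraries where they do the work, as an engineer would, in place of code of your own. Each camera call takes 0.05 s, during which the arm holds its last target. There are 200 camera calls.

### The job

Pack the staining kit into the blue tray: stand the amber dropper bottle upright in the orange well and the clear dropper bottle in the white well, lay the small blue-striped carton flat in the green bay along its length, and lay the blue marker in the middle of the two saddles of the pen rest. Set each thing down rather than dropping it, and leave the look-alikes (the large amber bottle, the black pen and the large green-striped carton) where they are.

Things in the scene. Friction and masses are not known exactly. Their poses are not given: they have to be found in the camera images.
- amber_dropper: Small amber glass dropper bottle with black collar and black rubber bulb, standing. Origin at the centre of its underside, z up. 92 tall; round body diameter 35 from the underside to z = 60, collar diameter 20 from 60 to 72, bulb diameter 13 from 72 to 92. About 90 g. Goes upright into the orange well.
- clear_dropper: Small clear (whitish) glass dropper bottle with black collar and bulb, standing; same size, shape and origin as amber_dropper. Goes upright into the white well.
- small_carton: Small closed white carton with a blue stripe, lying flat: 34 along its x, 53 along its y, 22 high. Rigid, about 50 g. Origin at the centre of its underside, z up. Goes flat into the bay.
- marker: Blue marker pen with a white end, lying flat on the worktop: 118 long along its y, 15 thick in x, 16 high (z). It does not roll. Origin at the centre of its underside. About 12 g. Goes across the two saddles of the pen rest, either end first.
- amber_bottle: Look-alike, stays where it is: larger amber bottle with a black screw cap, diameter 62, 120 tall. Origin at the centre of its underside.
- black_pen: Look-alike, stays where it is: black pen with a grey end, lying flat, 138 long along its y, 10 thick, 11 high. Origin at the centre of its underside.
- large_carton: Look-alike, stays where it is: larger white carton with a green stripe, lying flat, 66 along its x, 100 along its y, 30 high. Origin at the centre of its underside.
- wells: Fixed grey block, 124 (x) x 75 (y) x 34 high. It, bay and rest stand in any order in a fixed low blue tray (136 x 244, walls 15 high), 78 apart along y, x axes parallel. Origin: centre of underside, 3 above the worktop. Two square wells 51 x 51, floor at z = 4, mouth at z = 34: orange floor and rim centred at x = -31, y = 0; white floor and rim at x = +31, y = 0.
- bay: Fixed grey plate in the same tray, 124 (x) x 75 (y) x 3. Origin: centre of underside, 3 above the worktop. In its middle a walled bay with green floor: inside 50 (x) x 69 (y), floor at z = 3, walls up to z = 17; the walls facing x have a gap at |y| < 21 for the fingers. The small carton lies in it with its y (53) along the bay's y.
- rest: Fixed grey pen rest in the same tray: plate 124 (x) x 75 (y) x 3, origin at the centre of its underside, 3 above the worktop. Two saddles, 22 long in x, centred at x = -45 and +45: black notch bottoms at z = 12, 34 wide (|y| < 17), between cheeks up to z = 22, out to |y| = 37. Fingers fit between the saddles (|x| < 34). The marker lies in both notches, along x.
Not all that is in view belongs to the job. Of the things like the amber_dropper, leave any that is red, turquoise or yellow; of the rest the larger one is meant.

How it is judged:
By the outcome, as a careful person would: the job done as asked, in the order asked, and still so for the second after the job is handed in, with the robot touching nothing.
It also fails if it takes over 99 s, if anything falls off the work surface, if the arm or the gripper's body presses on something with over 40 N, if the wrist force passes 120 N, or if a joint passes its speed limit or range.

## Working session

There is one attempt and no reset: what is moved stays moved. The work goes in short steps, Python scripts to look and compute and a shell command to move; the robot and the scene stay as the last step left them, time stands still between calls to the robot, and variables do not carry over. Pictures are saved under pics/ and viewed, at most 14 in all, crops included, and the job is handed in when it is done.

```bash
ls; mkdir -p pics; python3 - <<'E'
from bench import status,eyes,r
import cv2,numpy as np
s=status.sense();print(s)
for n in ("scene","side"):
    d=eyes.snapshot(n);cv2.imwrite(f"pics/{n}0.png",cv2.resize(d["img"][:,:,::-1],(800,600),interpolation=cv2.INTER_CUBIC));np.savez(f"pics/{n}0.npz",**d)
    print(n,d["mtx"],d["k1"],d["R"],d["t"])
E
```

```text
pics
{'time': 0.0, 'joint_pos': array([-4.89291480e+00,  7.51661437e+00,  8.53287018e+01,  1.32660433e-03,
        8.72604962e+01, -4.89334780e+00]), 'qd': array([-0.04015853,  0.02963393, -0.00439925,  0.00825589, -0.02362483,
       -0.08271789]), 'joint_efforts': array([-1.90700346e-03, -5.69404185e+01, -5.00557995e+01, -2.19391650e-04,
        1.44415747e-02,  7.24149572e-05]), 'tool_pos': array([5.99460801e+02, 7.84844547e-02, 2.30234251e+02]), 'tcp_rot': array([-1.79894686e+02, -1.03460633e-02,  9.00003589e+01]), 'ft_force': array([ 0.13912564, -0.58797251,  0.65212923]), 'wrist_torque': array([ 0.00634869,  0.01442864, -0.06318896]), 'grip_force': 0.0, 'finger_gap': 85.83687764692117}
scene [[369.04631712   0.         258.57369757]
 [  0.         369.04631712 183.77286639]
 [  0.           0.           1.        ]] 0.015343457963869966 [[ 0.73986534 -0.67275293 -0.00166505]
 [-0.30677304 -0.33517133 -0.89081451]
 [ 0.59873999  0.65959357 -0.45436411]] [-356.56381674  175.1382315   571.53927432]
side [[439.806407     0.         252.05270351]
 [  0.         439.806407   194.868651  ]
 [  0.           0.           1.        ]] -0.04114634653359539 [[-0.95536978  0.29517451 -0.01185688]
 [ 0.25524496  0.80459537 -0.53616816]
 [-0.14872319 -0.51526527 -0.84402791]] [ 482.56372801 -114.80665959 1079.66957598]
```

View pics/scene0.png

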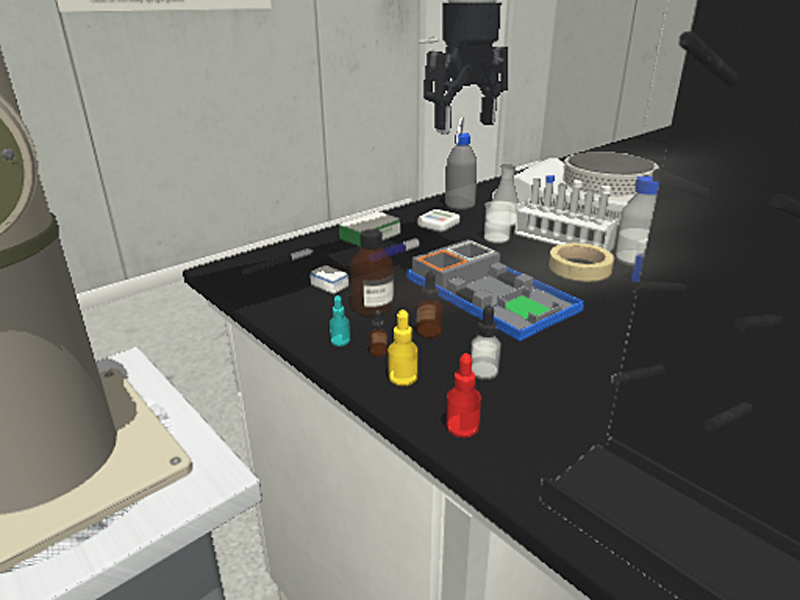

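View pics/side0.png

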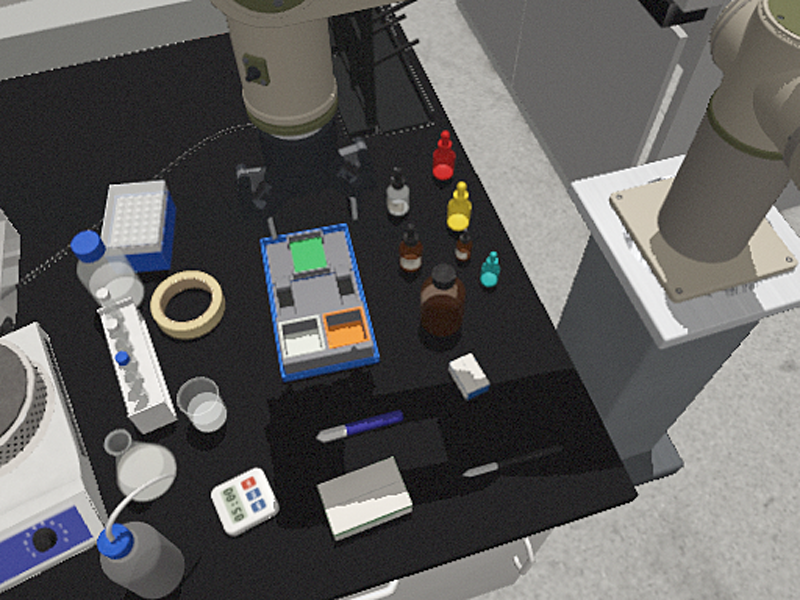

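Candidates for the amber dropper in the scene picture are the amber bottle at (428,310), a smaller amber one at (378,335), the big capped bottle at (372,275), and the red, yellow and turquoise ones, which are excluded. I choose (428,310), which is (411,250) in the side picture. The side view also shows the tray at (320,300), carton (468,376), marker (360,426), and look-alike pen (510,460) and large carton (365,497). I'll check these in close crops.

```bash
python3 - <<'E'
import cv2,numpy as np
d=np.load("pics/side0.npz");im=d["img"][:,:,::-1]
im=np.clip(255*(im/255.)**0.6,0,255).astype(np.uint8)
for n,(x,y) in dict(a=(155,80),b=(190,215)).items():
    cv2.imwrite(f"pics/crop_{n}.png",cv2.resize(im[y:y+135,x:x+180],None,fx=4.4,fy=4.4,interpolation=cv2.INTER_CUBIC))
E
cat > h.py <<'E'
import numpy as np,cv2
def ray(d,u,v):
    K=d["mtx"];k=float(d["k1"]);x=cv2.undistortPoints(np.array([[[u,v]]],float),K,np.array([k,0,0,0.]))[0,0]
    R=d["R"];return -R.T@d["t"],R.T@np.array([x[0],x[1],1])
def at(d,u,v,z):
    o,a=ray(d,u,v);return (o+a*(z-o[2])/a[2])[:2]
def proj(d,X):
    p=d["R"]@np.asarray(X,float)+d["t"];x=p[:2]/p[2];x=x*(1+float(d["k1"])*(x@x));return d["mtx"][0,0]*x+d["mtx"][:2,2]
E
```

```text
(no output)
```

View pics/crop_a.png

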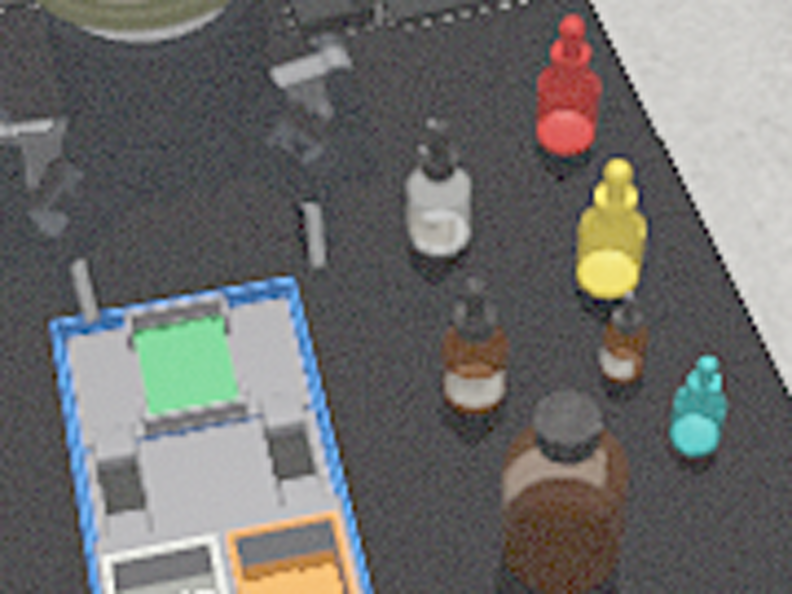

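View pics/crop_b.png

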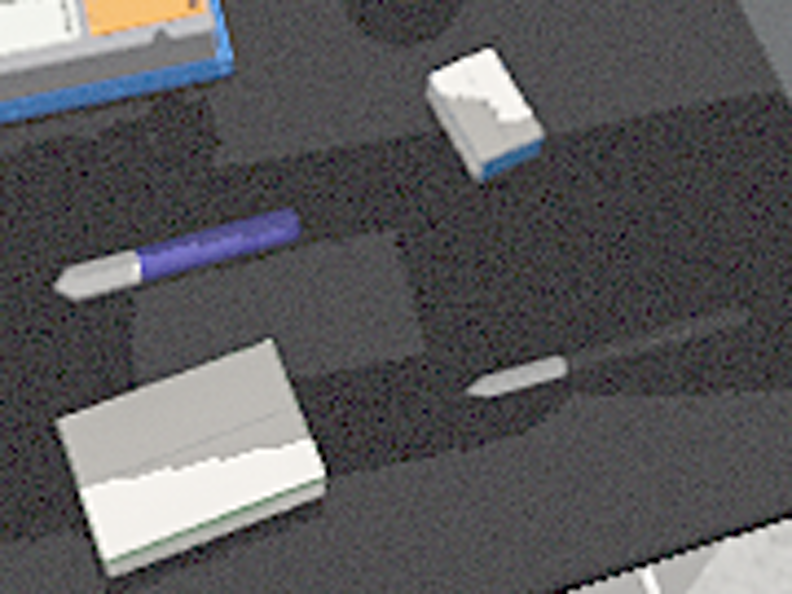

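Crop a confirms the choice: amber dropper at (474,350), smaller amber decoy at (625,345), clear one at (438,200), bay at the near end of the tray, rest in the middle, wells at the far end. Crop b shows the carton top with corners (428,78), (492,48), (543,132), (482,168), and the marker from (55,286) to (300,222).

```bash
python3 - <<'E'
import numpy as np
from h import *
from scipy.optimize import least_squares
d=np.load("pics/side0.npz")
A=lambda u,v:(155+u/4.4-.5,80+v/4.4-.5); B=lambda u,v:(190+u/4.4-.5,215+v/4.4-.5)
P=lambda p,z:at(d,*p,z).round(1)
print("amber top",P(A(474,286),92),"base front",P(A(474,413),0))
print("clear top",P(A(433,125),92),"base front",P(A(440,256),0))
print("decoy",P(A(625,382),0),"turq",P(A(695,457),0),"yellow",P(A(608,298),0),"bigb",P(A(569,425),120))
# tray fit: local pts (x,y,z)
def fit(pts,x0):
    def f(q):
        c,s=np.cos(q[2]),np.sin(q[2]);return np.concatenate([proj(d,[q[0]+c*x-s*y,q[1]+s*x+c*y,z])-p for (x,y,z),p in pts])
    r=least_squares(f,x0);return r.x.round(3),np.degrees(r.x[2]).round(2),abs(r.fun).max().round(2)
print("corners",[P(A(52,323),15),P(A(295,282),15),P(B(232,65),15)])
# tray frame guess: wells' orange at local x=-31. wells y offset s*78
rim=[P(A(103,557),37),P(A(218,540),37),P(A(229,533),37),P(A(340,515),37)];print("rim far-left..",rim)
C=[P(B(428,78),22),P(B(492,48),22),P(B(543,132),22),P(B(482,165),22)];print("carton",C,np.mean(C,0),[np.linalg.norm(C[i]-C[i-1]).round(1) for i in range(4)])
for i in range(4):e=C[i]-C[i-1];print(np.degrees(np.arctan2(e[1],e[0])).round(1))
m=[P(B(55,286),8),P(B(300,220),8)];print("marker",m,np.mean(m,0),np.linalg.norm(m[1]-m[0]),np.degrees(np.arctan2(*(m[1]-m[0])[::-1])))
print("pen",P(B(470,390),5),P(B(748,315),5),"lc",P(B(58,418),30),P(B(270,340),30))
print("notch",P(A(122,485),15),P(A(293,452),15))
E
```

```text
amber top [455.8 -79.5] base front [459.2 -66.5]
clear top [ 442.8 -191.1] base front [ 444.  -176.8]
decoy [374.3 -61.3] turq [356.   -3.7] yellow [ 363.2 -119. ] bigb [446.3  33.6]
corners [array([ 665.2, -184.7]), array([ 530.1, -171.6]), array([549. ,  70.8])]
rim far-left.. [array([669.1, -14.6]), array([612.4,  -6.9]), array([606.1,  -9.2]), array([550.5,  -2.7])]
carton [array([461.4, 109.8]), array([426.1, 103.7]), array([418.9, 153.6]), array([452.6, 161. ])] [439.75  132.025] [np.float64(52.0), np.float64(35.8), np.float64(50.4), np.float64(34.5)]
-80.2
-170.2
98.2
12.4
marker [array([659.4, 153.5]), array([541. , 156.1])] [600.2 154.8] 118.42854385662265 178.74201783374474
pen [492.5 256.7] [358.2 262.1] lc [672.4 222.3] [573.9 216. ]
notch [651.  -68.5] [560.8 -61.5]
```

```bash
cat > snap.py <<'E'
import sys,cv2,numpy as np
from bench import status,eyes
n,o=sys.argv[1:3];d=eyes.snapshot(n);np.savez(f"pics/{o}.npz",**d)
im=np.clip(255*(d["img"][:,:,::-1]/255.)**0.7,0,255).astype(np.uint8)
cv2.imwrite(f"pics/{o}.png",cv2.resize(im,(800,600),interpolation=cv2.INTER_CUBIC))
print(-d["R"].T@d["t"],d["R"][2])
E
python3 snap.py wrist w0
python3 -m handwheel '{"series": [[[-4,-7,0,0,0,-0.187,1],[-8.2,-14.2,0,0,0,-0.374,1],[-8.2,-14.2,0,0,0,-0.56,1],[-8.2,-14.2,0,0,0,-0.745,1],[-8.2,-14.2,0,0,0,-0.93,1],[-8.2,-14.2,0,0,0,-1.115,1],[-8.2,-14.2,0,0,0,-1.3,1],[-8.2,-14.2,0,0,0,-1.487,1],[-8.2,-14.2,0,0,0,-1.487,1],[-8.2,-14.2,0,0,0,-1.487,1],[-8.2,-14.2,0,0,0,-1.487,1]]]}'
python3 snap.py wrist w1
```

```text
[600.53557163  80.15844392 373.85012788] [-0.00238584 -0.3090068  -0.95105684]
time: 1.52
tool_pos: [457.9, -81.9, 231.2]
tcp_rot: [180.0, -0.0, 175.1]
ft_force: [0.3, 0.4, 0.0]
finger_gap: 85.4
grip_force: 0.0
[380.12349221 -73.9999307  374.74558279] [ 0.30622496 -0.0280197  -0.95154673]
```

View pics/w0.png

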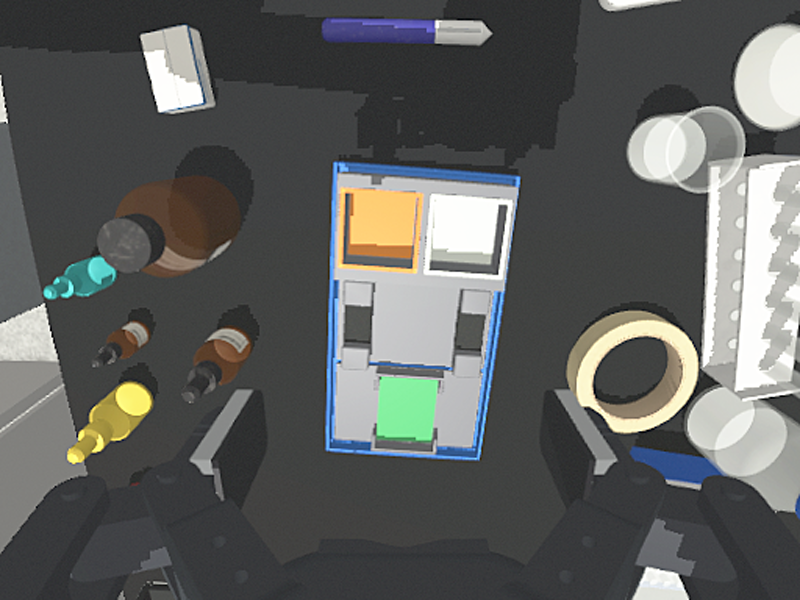

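View pics/w1.png

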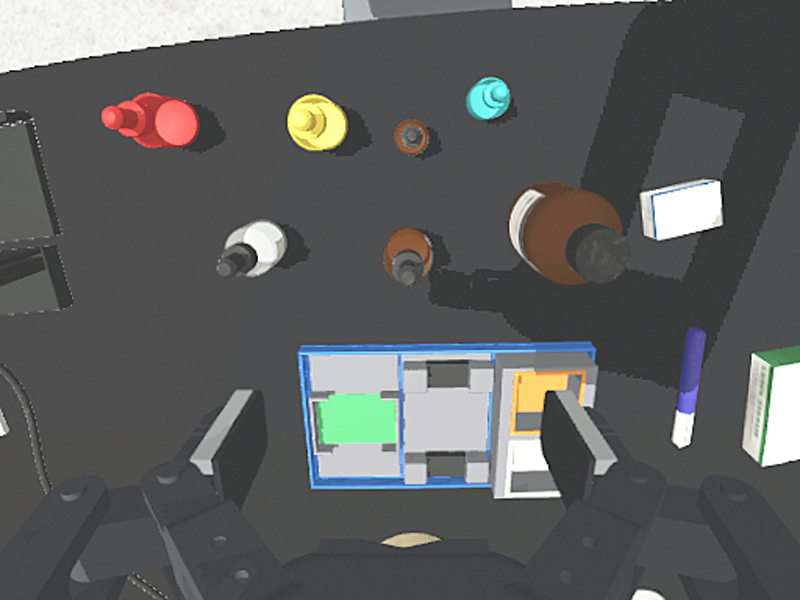

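w0 shows the tray with outer corners (334,162), (520,177), (480,460), (327,452), the carton at (177,68) and the marker at (407,31). w1 shows amber dropper bbox (384–434, 227–285) and clear bbox (217–288, 219–278). Next I fit poses to these.

```bash
cat > fit.py <<'E'
import numpy as np
from h import *
from scipy.optimize import least_squares
L=lambda n:dict(np.load(f"pics/{n}.npz"))
S=512/800
px=lambda p:np.array(p,float)*S+S/2-.5
t=np.linspace(0,2*np.pi,40)
BOT=np.vstack([np.c_[r*np.cos(t),r*np.sin(t),0*t+z] for r,z in((17.5,0),(17.5,55),(10,60),(10,72),(6.5,72),(6.5,89),(4,92))])
def bottle(obs,x0):
    def f(q):
        e=[]
        for d,b in obs:
            P=np.array([proj(d,p+[q[0],q[1],0]) for p in BOT]);lo,hi=P.min(0),P.max(0)
            e+=list(np.r_[lo-px(b[:2]),hi-px(b[2:])])
        return np.array(e)
    r=least_squares(f,x0,diff_step=1e-4);return r.x.round(1),r.fun.round(1)
def pose(obs,x0):
    def f(q):
        c,s=np.cos(q[2]),np.sin(q[2]);return np.concatenate([proj(d,[q[0]+c*x-s*y,q[1]+s*x+c*y,z])-px(p) for d,(x,y,z),p in obs])
    r=least_squares(f,x0,x_scale=[1,1,.01]);return r.x[:2].round(1),np.degrees(r.x[2]).round(2),r.fun.round(1)
E
python3 - <<'E'
from fit import *
w0,w1=L("w0"),L("w1")
print("amber",bottle([(w1,(384,227,434,285))],[457,-82]),bottle([(w0,(181,325,253,404))],[457,-82]))
print("clear",bottle([(w1,(217,219,288,278))],[443,-194]))
T=[(w0,(-68,122,15),(334,162)),(w0,(68,122,15),(520,177)),(w0,(68,-122,15),(480,460)),(w0,(-68,-122,15),(327,452))]
print("tray",pose(T,[607,-57,-.08]))
T1=[(w1,(-68,-122,15),(300,346)),(w1,(-68,122,15),(595,345)),(w1,(68,-122,15),(313,488))]
print("tray1",pose(T1,[607,-57,-.08]))
# carton top in w0: corners
C=[at(w0,*px(p),22) for p in((141,33),(191,25),(208,104),(157,113))];print("carton",np.round(C,1),np.mean(C,0))
C=[at(w1,*px(p),22) for p in((652,187),(721,180),(723,217),(657,239))];print("carton1",np.round(C,1),np.mean(C,0))
M=[at(w0,*px(p),8) for p in((322,30),(491,33))];print("marker",np.round(M,1),np.mean(M,0))
M=[at(w1,*px(p),8) for p in((694,328),(681,446))];print("marker1",np.round(M,1),np.mean(M,0))
E
```

```text
amber (array([455.9, -77.1]), array([-0.4, -1.6,  0.4,  1.5])) (array([455.2, -79.6]), array([-0.3, -0. ,  0.4,  0.1]))
clear (array([ 440.4, -188.4]), array([-0.1, -0.9,  0.2,  0.9]))
tray (array([608.7, -58. ]), np.float64(-4.08), array([-0.3,  0.6,  0.3, -0.1,  0.2,  0.1, -0.2, -0.7]))
tray1 (array([605.7, -56.2]), np.float64(-4.23), array([-0.8,  1.7,  1.6, -0.2, -0.8, -1.4]))
carton [[421.6 157.7]
 [457.3 161.1]
 [464.3 109.8]
 [426.8 105. ]] [442.5193189  133.37726767]
carton1 [[422.  104.5]
 [420.3 157.6]
 [448.  161.9]
 [461.1 110.7]] [437.85585183 133.69001199]
marker [[543.7 158.4]
 [660.6 156.3]] [602.14726962 157.33955634]
marker1 [[542.8 156.1]
 [659.7 157.5]] [601.24186693 156.77370676]
```

```bash
python3 -m handwheel '{"series": [[[0.28,0.28,5,0,0,0,1],[0.28,0.28,10,0,0,0,1],[0.28,0.28,14,0,0,0,1],[0.28,0.28,17,0,0,0,1],[0.28,0.28,19,0,0,0,1],[0.28,0.28,19.9,0,0,0,1],[0.28,0.28,19.9,0,0,0,1],[0.28,0.28,19.9,0,0,0,1],[0.28,0.28,19.9,0,0,0,0],[0.28,0.28,19.9,0,0,0,0],[0.28,0.28,19.9,0,0,0,0],[0.28,0.28,19.9,0,0,0,0]]]}' 40
python3 -m handwheel '{"series": [[[0,0,0,0,0,0,0],[0,0,0,0,0,0,0],[0,0,0,0,0,0,0],[0,0,0,0,0,0,0]]]}'
python3 snap.py wrist w2
```

```text
time: 3.08
tool_pos: [455.9, -79.0, 32.9]
tcp_rot: [-180.0, 0.0, 175.2]
ft_force: [-1.4, 1.4, 5.6]
finger_gap: 32.8
grip_force: 39.7
time: 3.58
tool_pos: [455.9, -79.0, 32.9]
tcp_rot: [-180.0, 0.0, 175.2]
ft_force: [-1.7, 2.1, 5.9]
finger_gap: 32.8
grip_force: 39.7
[377.88817867 -71.2134651  176.30372901] [ 0.30711007 -0.0273988  -0.95127951]
```

View pics/w2.png

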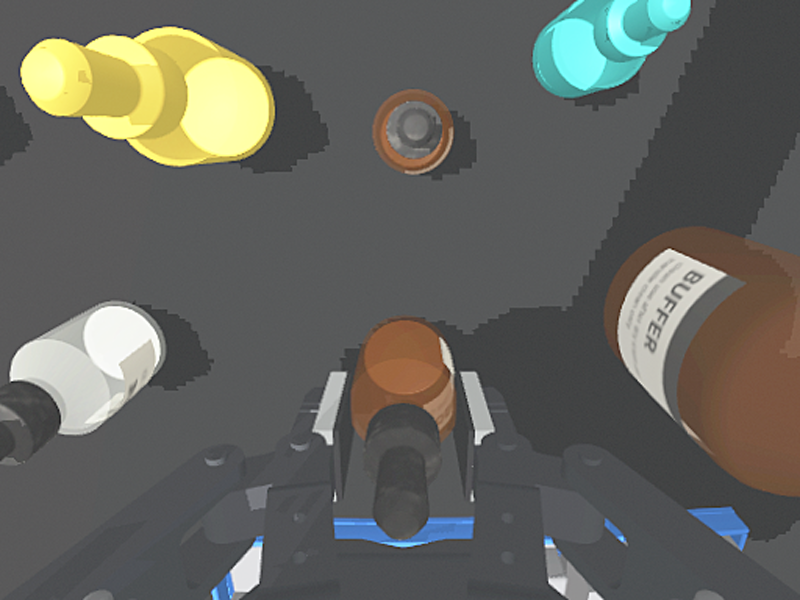

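w2 shows the amber dropper between the pads, body at (405,390), upright, bulb at (402,500).

```bash
python3 - <<'E'
from fit import *
print(bottle([(L("w2"),(351,319,457,540))],[456,-79]))
E
python3 -m handwheel '{"series": [[[0,0,-1,0,0,0,0],[0,0,-5,0,0,0,0],[0,0,-10,0,0,0,0],[0,0,-10,0,0,0,0],[0,0,-10,0,0,0,0]]]}'
python3 snap.py side s1; python3 snap.py wrist w3
```

```text
(array([458.1, -78. ]), array([-4.2, -2.2,  4.3,  1.9]))
time: 4.25
tool_pos: [455.3, -78.9, 132.2]
tcp_rot: [-180.0, 0.0, 175.2]
ft_force: [-0.1, -1.3, -1.2]
finger_gap: 33.0
grip_force: 40.1
[650.90252428 506.24862813 855.43728255] [-0.14872319 -0.51526527 -0.84402791]
[376.98773251 -71.02680052 274.8951845 ] [ 0.30479744 -0.02686101 -0.95203834]
```

```bash
python3 - <<'E'
from fit import *
w0=L("w0")
for n,c in dict(orange=((339,188),(424,192),(418,274),(337,269)),white=((430,192),(517,195),(508,278),(425,273))).items():
    C=np.array([at(w0,*px(p),37) for p in c]);print(n,C.round(1).tolist(),C.mean(0).round(1))
G=[at(w0,*px(p),6) for p in((379,377),(438,377),(435,441),(377,441))];print(np.mean(G,0))
N=[at(w0,*px(p),15) for p in((344,326),(372,326),(456,333),(488,333))];print(np.round(N,1))
E
```

```text
orange [[555.7, 52.4], [614.1, 49.6], [610.4, -8.6], [552.0, -4.8]] [583.1  22.1]
white [[618.2, 49.6], [678.4, 47.8], [675.8, -11.6], [615.4, -7.9]] [646.9  19.5]
[ 603.01231227 -138.67261753]
[[552.4 -57.2]
 [574.8 -57.2]
 [641.9 -63.2]
 [667.6 -63.2]]
```

```bash
python3 -m handwheel '{"series": [[[-4,0,0,0,0,0,0],[-8,0.5,0,0,0,0,0],[-11.66,3,0,0,0,0,0],[-11.66,7,0,0,0,0,0],[-11.66,10,1,0,0,0,0],[-11.66,11.12,3,0,0,0,0],[-11.66,11.12,4,0,0,0,0],[-11.66,11.12,4,0,0,0,0],[-11.66,11.12,4,0,0,0,0],[-11.66,11.12,4,0,0,0,0]]]}'
python3 snap.py wrist w4; python3 snap.py side s2
```

```text
time: 5.6
tool_pos: [581.6, 21.3, 93.2]
tcp_rot: [-180.0, 0.1, 175.1]
ft_force: [-0.2, 0.1, -1.2]
finger_gap: 32.9
grip_force: 40.1
[503.48707052  29.21470788 236.59688435] [ 0.30781102 -0.02774695 -0.95104284]
[650.90252428 506.24862813 855.43728255] [-0.14872319 -0.51526527 -0.84402791]
```

View pics/w4.png

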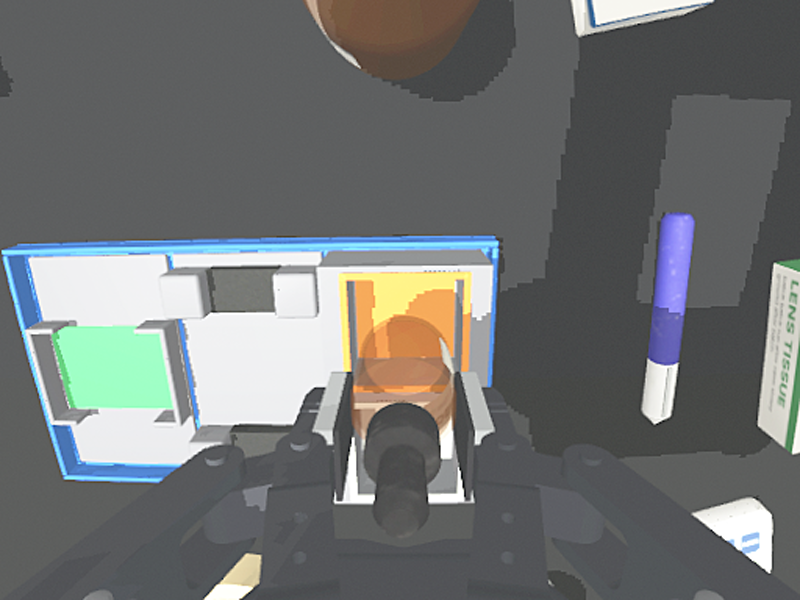

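w4 shows the bottle base at (405,355) within the orange rim (342–470 across), centred sideways. Lowering.

```bash
python3 -m handwheel '{"series": [[[0,0,2,0,0,0,0],[0,0,3.5,0,0,0,0],[0,0,4.5,0,0,0,0],[0,0,5,0,0,0,0],[0,0,5.15,0,0,0,0],[0,0,5.25,0,0,0,0],[0,0,5.3,0,0,0,0],[0,0,5.3,0,0,0,0],[0,0,5.3,0,0,0,0]]]}'
python3 -c "
from fit import *
w=L('w4');print(at(w,*px((405,273)),37),at(w,*px((342,330)),37),at(w,*px((470,330)),37))"
```

```text
time: 6.82
tool_pos: [581.5, 22.1, 39.9]
tcp_rot: [180.0, 0.1, 175.2]
ft_force: [-0.8, 0.5, 2.4]
finger_gap: 32.6
grip_force: 40.4
[555.51266366  25.25234686] [579.16417982  -4.87025264] [584.01869379  51.83792362]
```

```bash
python3 -m handwheel '{"series": [[[0,0,0,0,0,0,0.45],[0,0,0,0,0,0,0.55],[0,0,0,0,0,0,0.7],[0,0,0,0,0,0,0.7],[0,0,-1,0,0,0,0.7],[0,0,-4,0,0,0,0.8],[0,0,-9,0,0,0,1],[0,0,-14,0,0,0,1],[0,0,-14,0,0,0,1],[0,0,-14,0,0,0,1]]]}'
python3 snap.py wrist w5
```

```text
time: 8.07
tool_pos: [581.1, 22.1, 179.8]
tcp_rot: [180.0, 0.1, 175.2]
ft_force: [0.2, 0.9, -1.7]
finger_gap: 85.4
grip_force: 0.0
[503.04289332  29.87538797 323.18180537] [ 0.30717205 -0.02732927 -0.9512615 ]
```

View pics/w5.png

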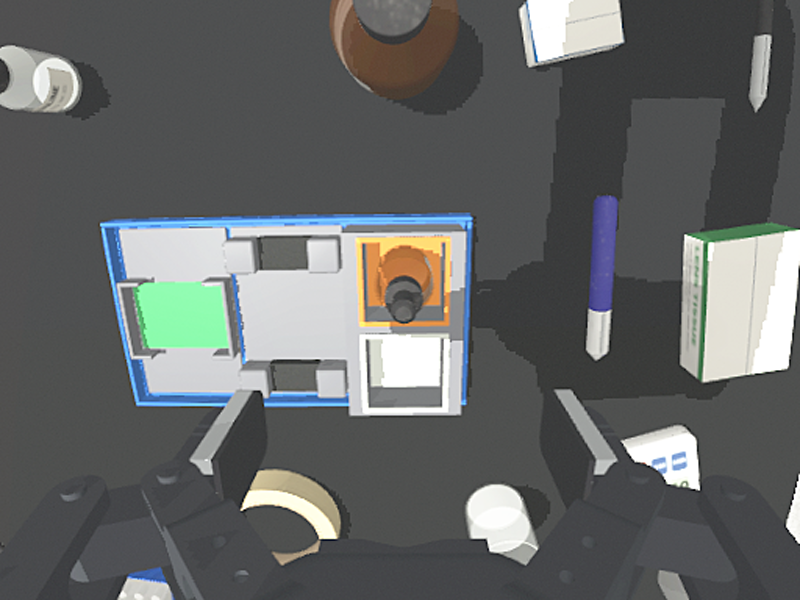

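w5 shows the amber dropper standing in the orange well (405,285), the white well empty at (405,375), and the clear bottle's base disc at (57,83).

```bash
python3 -c "
from fit import *
w=L('w5');print('clear',at(L('w2'),*px((122,340)),2),at(w,*px((57,83)),2))
print('clear fit .93',(BOT.__imul__(.93) is None) or bottle([(L('w1'),(217,219,288,278))],[440,-190]), bottle([(L('w1'),(384,227,434,285))],[440,-190]))
print('white',np.mean([at(w,*px(p),37) for p in((360,335),(455,333),(448,414),(361,415))],0), np.mean([at(w,*px(p),37) for p in((356,237),(453,235),(452,327),(357,328))],0))
print(pose([(w,(-68,-122,15),(102,223)),(w,(-68,122,15),(471,215)),(w,(68,-122,15),(137,405))],[607,-57,-.07]))
print('green',np.mean([at(w,*px(p),6) for p in((138,283),(226,283),(230,347),(145,348))],0))
M=[at(w,*px(p),8) for p in((604,196),(597,361))];print('marker',np.round(M,1),np.mean(M,0))
"
python3 -m handwheel '{"series": [[[2.5,-5,0,0,0,0,1],[5,-10,0,0,0,0,1],[8,-15,0,0,0,0,1],[11,-20,0,0,0,0,1],[12.23,-22.2,0,0,0,0,1],[12.23,-22.2,0,0,0,0,1],[12.23,-22.2,0,0,0,0,1]]]}'
```

```text
clear [ 440.94986734 -190.26013885] [ 440.18323677 -189.67248347]
clear fit .93 (array([ 440.9, -189.7]), array([ 1.5,  0.6, -1.8, -0.6])) (array([456.6, -77.1]), array([ 0.9, -0.1, -0.9,  0. ]))
white [646.84359178  19.09547149] [583.79845198  23.44340131]
(array([608. , -56.8]), np.float64(-4.09), array([-1.1, -0.1,  0.8,  0.1,  0.3,  0.2]))
green [ 603.31459513 -135.17634155]
marker [[544.  157.4]
 [662.1 157.2]] [603.06046199 157.28942285]
time: 9.0
tool_pos: [440.3, -188.2, 178.3]
tcp_rot: [179.9, -0.1, 175.2]
ft_force: [-0.3, 0.1, 0.2]
finger_gap: 85.4
grip_force: 0.0
```

```bash
python3 -m handwheel '{"series": [[[-0.1,-0.1,5,0,0,0,1],[-0.1,-0.1,9,0,0,0,1],[-0.1,-0.1,12,0,0,0,1],[-0.1,-0.1,14,0,0,0,1],[-0.1,-0.1,14.7,0,0,0,1],[-0.1,-0.1,14.7,0,0,0,1],[-0.1,-0.1,14.7,0,0,0,1],[-0.1,-0.1,14.7,0,0,0,0],[-0.1,-0.1,14.7,0,0,0,0],[-0.1,-0.1,14.7,0,0,0,0],[-0.1,-0.1,14.7,0,0,0,0],[-0.1,-0.1,14.7,0,0,0,0]]]}' 40
python3 -m handwheel '{"series": [[[0,0,0,0,0,0,0],[0,0,-1,0,0,0,0],[0,0,-5,0,0,0,0],[0,0,-10,0,0,0,0],[0,0,-10,0,0,0,0],[0,0,-10,0,0,0,0]]]}'
python3 snap.py wrist w7
```

```text
time: 10.5
tool_pos: [441.7, -190.1, 32.9]
tcp_rot: [-180.0, 0.0, 175.2]
ft_force: [-1.3, 1.4, 5.2]
finger_gap: 32.9
grip_force: 39.7
time: 11.25
tool_pos: [441.3, -189.9, 132.3]
tcp_rot: [-180.0, 0.0, 175.2]
ft_force: [0.2, -0.6, -1.2]
finger_gap: 32.3
grip_force: 40.0
[ 363.39677555 -182.15164901  275.76581487] [ 0.30660275 -0.02746137 -0.95144134]
```

View pics/w7.png

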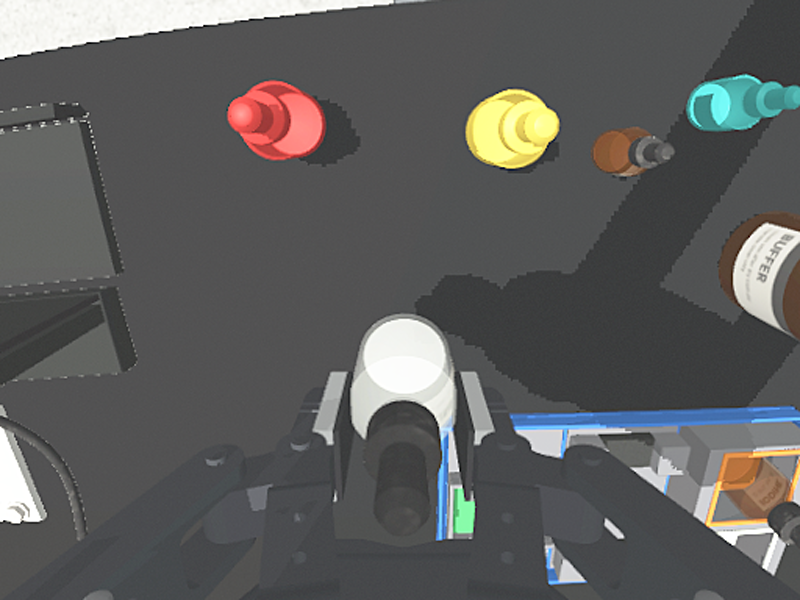

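w7 shows the clear bottle held upright, body at (403,370).

```bash
python3 -m handwheel '{"series": [[[-5,1,-1,0,0,0,0],[-10,2,-2,0,0,0,0],[-15,4,-2,0,0,0,0],[-18.6,8,-2,0,0,0,0],[-18.6,13,-2,0,0,0,0],[-18.6,18,-1,0,0,0,0],[-18.6,21.5,2,0,0,0,0],[-18.6,22.55,4,0,0,0,0],[-18.6,22.55,4,0,0,0,0],[-18.6,22.55,4,0,0,0,0]]]}'
python3 snap.py wrist w8; python3 snap.py side s3
```

```text
time: 12.55
tool_pos: [645.8, 17.9, 92.6]
tcp_rot: [-180.0, 0.0, 175.1]
ft_force: [0.5, 0.7, -0.9]
finger_gap: 32.7
grip_force: 40.0
[567.92742869  25.76680148 236.08476087] [ 0.3064089  -0.02805214 -0.95148656]
[650.90252428 506.24862813 855.43728255] [-0.14872319 -0.51526527 -0.84402791]
```

View pics/w8.png

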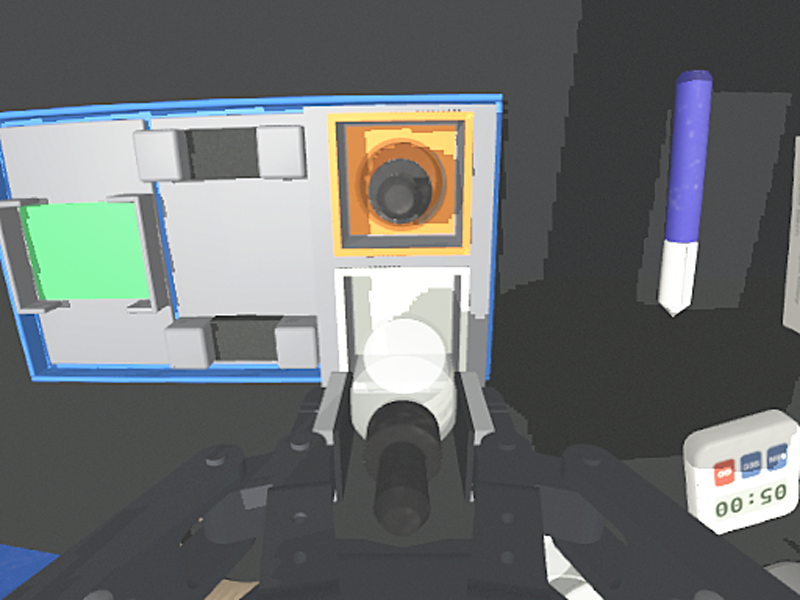

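w8 shows the clear bottle over the white well (rim 336–470, top row 268), as aligned as the amber one was. Lowering and releasing.

```bash
python3 -m handwheel '{"series": [[[0,0,2,0,0,0,0],[0,0,3.5,0,0,0,0],[0,0,4.5,0,0,0,0],[0,0,5,0,0,0,0],[0,0,5.15,0,0,0,0],[0,0,5.25,0,0,0,0],[0,0,5.3,0,0,0,0],[0,0,5.3,0,0,0,0],[0,0,5.3,0,0,0,0]]]}'
python3 -m handwheel '{"series": [[[0,0,0,0,0,0,0.45],[0,0,0,0,0,0,0.55],[0,0,0,0,0,0,0.7],[0,0,0,0,0,0,0.7],[0,0,-1,0,0,0,0.7],[0,0,-4,0,0,0,0.8],[0,0,-9,0,0,0,1],[0,0,-14,0,0,0,1],[0,0,-14,0,0,0,1],[0,0,-14,0,0,0,1]]]}'
python3 -c "
from fit import *
w=L('w8')
print(pose([(w,(-68,122,15),(501,97)),(w,(68,-122,15),(34,380)),(w,(68,122,15),(490,381))],[607,-57,-.07]))
M=[at(w,*px(p),8) for p in((695,71),(675,317))];print('marker',np.round(M,1),np.mean(M,0))
"
```

```text
time: 13.78
tool_pos: [646.2, 19.2, 39.9]
tcp_rot: [180.0, 0.1, 175.2]
ft_force: [-0.3, 0.5, 1.9]
finger_gap: 32.6
grip_force: 40.3
time: 15.02
tool_pos: [645.7, 19.2, 179.7]
tcp_rot: [-180.0, 0.0, 175.2]
ft_force: [-0.8, 1.3, -0.8]
finger_gap: 85.6
grip_force: 0.0
(array([608.8, -57.1]), np.float64(-4.34), array([ 0.9, -0.7, -0.8,  0.9, -0.5,  0.3]))
marker [[544.2 159.1]
 [661.8 157.8]] [602.98771335 158.48368373]
```

```bash
python3 -m handwheel '{"series": [[[3,2,0,0,0,0.18,1],[7,4,0,0,0,0.35,1],[11,6,0,0,0,0.52,1],[15,8,0,0,0,0.69,1],[19,9.65,0,0,0,0.86,1],[21.34,9.65,0,0,0,1.03,1],[21.34,9.65,0,0,0,1.2,1],[21.34,9.65,0,0,0,1.351,1],[21.34,9.65,0,0,0,1.351,1],[21.34,9.65,0,0,0,1.351,1]]]}'
python3 snap.py wrist w9
```

```text
time: 16.27
tool_pos: [440.5, 133.0, 178.3]
tcp_rot: [-179.9, 0.0, 98.0]
ft_force: [-0.8, -0.2, 0.0]
finger_gap: 85.2
grip_force: 0.0
[430.57640203 212.45023776 321.83984093] [ 0.04027889 -0.30651654 -0.95101274]
```

View pics/w9.png

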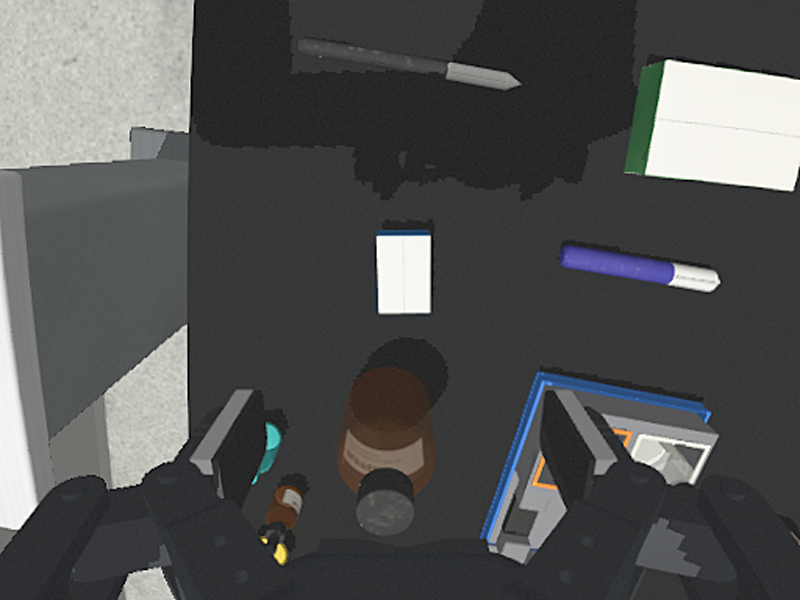

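w9 shows the carton squarely aligned with the tool (top corners (376,236) to (431,314)), the large bottle clear at (388,430), and the marker from (558,255) to (720,282).

```bash
python3 -c "
from fit import *
w=L('w9')
C=np.array([at(w,*px(p),22) for p in((376,236),(431,236),(431,314),(379,314))]);print(C.round(1).tolist(),C.mean(0))
M=np.array([at(w,*px(p),8) for p in((558,255),(720,282))]);print('marker',M.round(1).tolist(),M.mean(0),M[1]-M[0])
print('bigb',at(w,*px((384,504)),120))
"
```

```text
[[420.5, 156.1], [454.6, 160.9], [462.7, 109.6], [428.7, 104.8]] [441.60961387 132.83717989]
marker [[541.9, 157.9], [661.2, 156.0]] [601.56881816 156.92194583] [119.25409812  -1.87579236]
bigb [444.5035551   36.56070801]
```

```bash
python3 -m handwheel '{"series": [[[0,0,5,0,0,0,1],[0,0,10,0,0,0,1],[0,0,14,0,0,0,1],[0,0,16.5,0,0,0,1],[0,0,17.5,0,0,0,1],[0,0,17.7,0,0,0,1],[0,0,17.7,0,0,0,1],[0,0,17.7,0,0,0,0],[0,0,17.7,0,0,0,0],[0,0,17.7,0,0,0,0],[0,0,17.7,0,0,0,0],[0,0,17.7,0,0,0,0]]]}' 30
python3 -m handwheel '{"series": [[[0,0,-1,0,0,0,0],[0,0,-5,0,0,0,0],[0,0,-10,0,0,0,0],[0,0,-15,0,0,0,0],[0,0,-15,0,0,0,0],[0,0,-15,0,0,0,0]]]}'
```

```text
time: 17.82
tool_pos: [441.6, 133.3, 2.9]
tcp_rot: [179.9, -0.0, 97.8]
ft_force: [-1.4, -0.1, 6.0]
finger_gap: 33.5
grip_force: 31.4
time: 18.58
tool_pos: [440.8, 133.2, 152.1]
tcp_rot: [-180.0, -0.0, 97.8]
ft_force: [-0.1, -0.1, -1.7]
finger_gap: 33.9
grip_force: 30.6
```

```bash
python3 -m handwheel '{"series": [[[-5,2,0,0,0,0.05,0],[-10,4,0,0,0,0.1,0],[-15,6.5,0,0,0,0.15,0],[-20,9,0,0,0,0.209,0],[-25,11,1,0,0,0.209,0],[-28.74,12.35,5,0,0,0.209,0],[-28.74,12.35,9,0,0,0.209,0],[-28.74,12.35,9,0,0,0.209,0],[-28.74,12.35,9,0,0,0.209,0],[-28.74,12.35,9,0,0,0.209,0]]]}'
python3 snap.py wrist w10
```

```text
time: 19.82
tool_pos: [603.8, -134.7, 64.6]
tcp_rot: [179.8, 0.0, 85.9]
ft_force: [0.1, 0.1, 0.5]
finger_gap: 33.9
grip_force: 30.6
[609.78598809 -54.61694907 208.08055463] [-0.01994711 -0.30925716 -0.95076923]
```

View pics/w10.png

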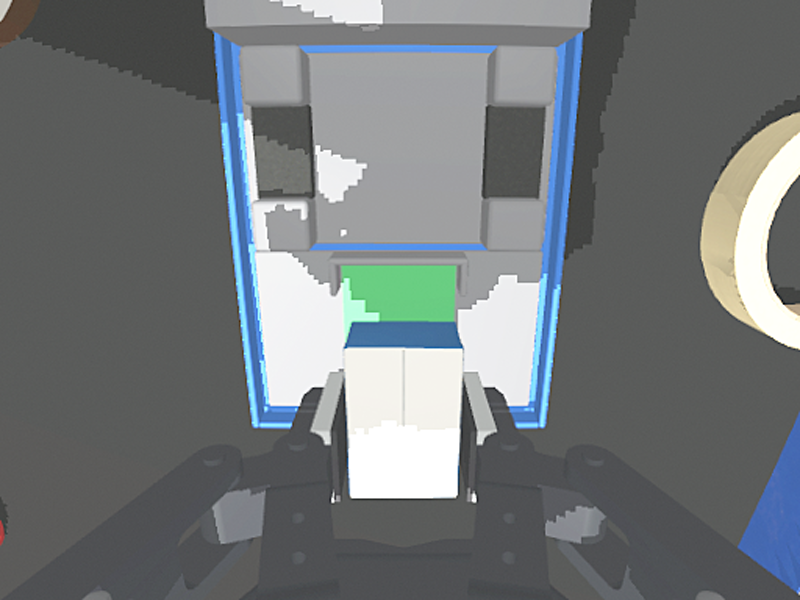

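w10 shows the carton (346–463, centre col 404) above the bay (walls at cols 331–467, centre 399); I check with the calibration.

```bash
python3 -c "
from fit import *
w=L('w10')
P=lambda p,z:at(w,*px(p),z).round(1)
print('walls',P((331,256),20),P((467,256),20),'mid',(P((331,256),20)+P((467,256),20))/2)
print('green',(P((341,266),6)+P((458,266),6))/2)
b=64.6-2.9;print('carton top front',P((346,348),b+22),P((463,348),b+22),'back',P((349,498),b+22),P((459,498),b+22))
print('rest notches',P((284,105),15),P((515,105),15),P((285,198),15),P((515,198),15))
print(pose([(w,(-68,-122,15),(254,426)),(w,(68,-122,15),(546,426))],[607,-57,-.07]))
"
```

```text
walls [578.5 -94.7] [632.6 -98.7] mid [605.55 -96.7 ]
green [ 605.15 -104.3 ]
carton top front [ 590.2 -107.6] [ 622.9 -110.1] back [ 585.2 -159.4] [ 620.1 -162.1]
rest notches [566.6 -36.4] [653.6 -42.8] [562.2 -71. ] [653.1 -77.7]
(array([608.9, -56.7]), np.float64(-4.28), array([ 0.1, -0. , -0.1, -0. ]))
```

```bash
python3 -m handwheel '{"series": [[[0,-0.1,2,0,0,0,0],[0,-0.1,3.5,0,0,0,0],[0,-0.1,4.5,0,0,0,0],[0,-0.1,5.1,0,0,0,0],[0,-0.1,5.3,0,0,0,0],[0,-0.1,5.4,0,0,0,0],[0,-0.1,5.4,0,0,0,0],[0,-0.1,5.4,0,0,0,0]]]}'
python3 -m handwheel '{"series": [[[0,0,0,0,0,0,0.45],[0,0,0,0,0,0,0.52],[0,0,0,0,0,0,0.6],[0,0,0,0,0,0,0.6],[0,0,-1,0,0,0,0.6],[0,0,-4,0,0,0,0.6],[0,0,-9,0,0,0,1],[0,0,-14,0,0,0,1],[0,0,-17,0,0,0,1],[0,0,-17,0,0,0,1],[0,0,-17,0,0,0,1]]]}'
python3 snap.py wrist w11
```

```text
time: 20.88
tool_pos: [601.9, -134.9, 8.9]
tcp_rot: [179.9, 0.0, 85.8]
ft_force: [-1.3, 0.0, 2.3]
finger_gap: 33.8
grip_force: 31.0
time: 22.25
tool_pos: [601.0, -134.6, 177.7]
tcp_rot: [-180.0, -0.0, 85.8]
ft_force: [-0.7, 0.3, -0.9]
finger_gap: 85.1
grip_force: 0.0
[607.63206697 -54.73414083 321.1960813 ] [-0.02393914 -0.30808631 -0.95105717]
```

```bash
python3 -m handwheel '{"series": [[[4,0,0,0,0,-0.18,1],[8,0,0,0,0,-0.36,1],[12,0,0,0,0,-0.54,1],[16,-0.5,0,0,0,-0.72,1],[20,-1,0,0,0,-0.9,1],[24,-1.5,0,0,0,-1.08,1],[28,-2,0,0,0,-1.26,0.45],[29.15,-2.04,0,0,0,-1.44,0.45],[29.15,-2.04,0,0,0,-1.635,0.45],[29.15,-2.04,0,0,0,-1.635,0.45],[29.15,-2.04,0,0,0,-1.635,0.45],[29.15,-2.04,0,0,0,-1.635,0.45]]]}'
python3 snap.py wrist w12
```

```text
time: 23.8
tool_pos: [602.1, 157.1, 177.9]
tcp_rot: [-180.0, -0.0, 179.3]
ft_force: [0.7, 0.2, 0.8]
finger_gap: 38.4
grip_force: 0.0
[524.09370803 159.24199515 321.42913299] [ 0.30686326 -0.00524524 -0.95173916]
```

View pics/w12.png

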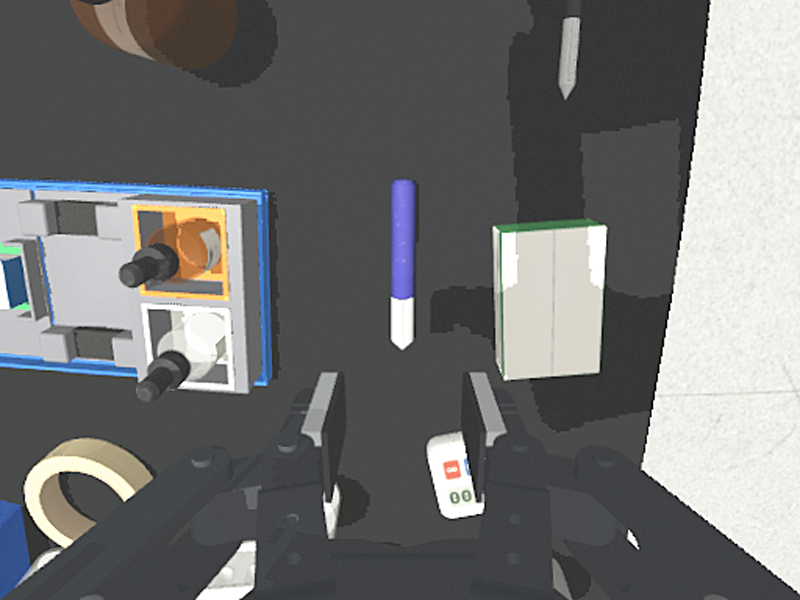

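w12 shows the marker aligned with the fingers, (403,180) to (402,350), and the two bottles upright in their wells. The picture quota is now used up, so from here I check by numbers.

```bash
python3 -c "
from fit import *
w=L('w12')
M=np.array([at(w,*px(p),8) for p in((403,180),(402,350))]);print(M.round(1).tolist(),M.mean(0))
# carton in bay, from w11 (not viewed): white/blue pixel extents predicted vs seen
"
python3 -m handwheel '{"series": [[[0,0,5,0,0,0,0.45],[0,0,10,0,0,0,0.45],[0,0,14,0,0,0,0.45],[0,0,16.5,0,0,0,0.45],[0,0,17.4,0,0,0,0.45],[0,0,17.6,0,0,0,0.45],[0,0,17.6,0,0,0,0.45],[0,0,17.6,0,0,0,0],[0,0,17.6,0,0,0,0],[0,0,17.6,0,0,0,0],[0,0,17.6,0,0,0,0]]]}' 25
python3 -m handwheel '{"series": [[[0,0,-1,0,0,0,0],[0,0,-5,0,0,0,0],[0,0,-10,0,0,0,0],[0,0,-15,0,0,0,0],[0,0,-15,0,0,0,0],[0,0,-15,0,0,0,0]]]}'
python3 snap.py wrist w13
```

```text
[[544.3, 158.4], [661.3, 156.2]] [602.82355603 157.32422762]
time: 25.22
tool_pos: [603.4, 157.7, 3.8]
tcp_rot: [180.0, 0.1, 179.5]
ft_force: [-1.4, 0.7, 6.1]
finger_gap: 14.2
grip_force: 25.7
time: 25.98
tool_pos: [602.1, 157.5, 152.4]
tcp_rot: [180.0, 0.0, 179.5]
ft_force: [-0.7, -0.2, -0.5]
finger_gap: 14.0
grip_force: 24.9
[523.9699045  159.31539535 295.92498883] [ 0.30767143 -0.0041937  -0.95148342]
```

```bash
python3 -m handwheel '{"series": [[[0,-4,0,0,0,0.03,0],[-0.3,-9,0,0,0,0.065,0],[-0.6,-14,0,0,0,0.065,0],[-0.84,-18.5,0,0,0,0.065,0],[-0.84,-21.42,0,0,0,0.065,0],[-0.84,-21.42,4,0,0,0.065,0],[-0.84,-21.42,8,0,0,0.065,0],[-0.84,-21.42,10,0,0,0.065,0],[-0.84,-21.42,10,0,0,0.065,0],[-0.84,-21.42,10,0,0,0.065,0]]]}'
python3 snap.py wrist w14; python3 snap.py side s4
python3 - <<'E'
from fit import *
from scipy import ndimage
for n in("w14","s4"):
    w=L(n);hsv=cv2.cvtColor(w["img"],cv2.COLOR_RGB2HSV)
    m=cv2.inRange(hsv,(116,80,40),(135,255,255));l,k=ndimage.label(m);s=ndimage.sum(m>0,l,range(1,k+1))
    i=np.argsort(-s)[:2]+1
    for j in i:
        v,u=np.nonzero(l==j);print(n,s[j-1],u.min(),u.max(),v.min(),v.max(),u.mean().round(1),v.mean().round(1))
    for x in(-45,45):
        c,s_=np.cos(-.0733),np.sin(-.0733);print("notch",x,proj(w,[608.8+c*x,-57+s_*x,15]).round(1),"marker there at z",proj(w,[608.8+c*x,-57+s_*x,60]).round(1))
E
```

```text
time: 27.28
tool_pos: [609.8, -56.8, 53.7]
tcp_rot: [-180.0, 0.1, 175.8]
ft_force: [0.6, 0.4, -1.2]
finger_gap: 14.1
grip_force: 24.9
[531.62914904 -49.78812243 197.06057537] [ 0.30832506 -0.02444397 -0.95096696]
[650.90252428 506.24862813 855.43728255] [-0.14872319 -0.51526527 -0.84402791]
w14 4714.0 242 275 136 292 258.0 212.1
w14 9.0 318 318 184 192 318.0 188.0
notch -45 [255.8 149.9] marker there at z [255.  167.4]
notch 45 [256.2 280.1] marker there at z [255.7 326.5]
s4 1173.0 0 58 324 372 26.1 347.7
s4 133.0 204 225 171 179 214.5 174.9
notch -45 [220.6 185.2] marker there at z [219.2 174. ]
notch 45 [181.9 192.9] marker there at z [178.9 181.8]
```

The marker is over both notches (columns 258 and 256 agree). Lowering and releasing.

```bash
python3 -m handwheel '{"series": [[[0,0,1.5,0,0,0,0],[0,0,2.5,0,0,0,0],[0,0,3.1,0,0,0,0],[0,0,3.35,0,0,0,0],[0,0,3.45,0,0,0,0],[0,0,3.5,0,0,0,0],[0,0,3.5,0,0,0,0],[0,0,3.5,0,0,0,0]]]}'
```

```text
time: 28.38
tool_pos: [608.1, -56.7, 18.7]
tcp_rot: [180.0, -0.1, 175.8]
ft_force: [-12.3, 2.3, 16.6]
finger_gap: 14.2
grip_force: 27.0
```

```bash
python3 -m handwheel '{"series": [[[0,0,-0.05,0,0,0,0],[0,0,-0.1,0,0,0,0],[0,0,-0.1,0,0,0,0],[0,0,-0.1,0,0,0,0]]]}'
```

```text
time: 28.88
tool_pos: [608.9, -56.8, 18.7]
tcp_rot: [-180.0, 0.0, 175.8]
ft_force: [-4.8, 0.9, 6.7]
finger_gap: 14.2
grip_force: 25.7
```

```bash
python3 -m handwheel '{"series": [[[0,0,-0.05,0,0,0,0],[0,0,-0.05,0,0,0,0.2],[0,0,-0.05,0,0,0,0.26],[0,0,-0.05,0,0,0,0.35],[0,0,-0.05,0,0,0,0.38],[0,0,-0.05,0,0,0,0.38],[0,0,-1,0,0,0,0.38],[0,0,-4,0,0,0,0.38],[0,0,-9,0,0,0,0.4],[0,0,-14,0,0,0,0.5],[0,0,-19,0,0,0,0.5],[0,0,-19,0,0,0,0.5]]]}'
python3 -m handwheel '{"series": [[[0,0,-2,0,0,0,0.5],[5,0,-4,0,0,0,0.5],[5,0,-4,0,0,0,0.5],[5,0,-4,0,0,0,0.5]]]}'
python3 snap.py wrist w15; python3 snap.py side s5
python3 - <<'E'
from fit import *
from scipy import ndimage
c,s=np.cos(-.0733),np.sin(-.0733)
T=lambda x,y,z:[608.8+c*x-s*y,-57+s*x+c*y,z]
def biggest(m,roi):
    z=np.zeros_like(m);x0,y0,x1,y1=roi;z[y0:y1,x0:x1]=m[y0:y1,x0:x1];l,k=ndimage.label(z)
    if k==0:return None
    a=ndimage.sum(z>0,l,range(1,k+1));v,u=np.nonzero(l==np.argmax(a)+1);return int(a.max()),u.min(),v.min(),u.max(),v.max(),u.mean().round(1),v.mean().round(1)
for n in("w15","s5"):
    w=L(n);hsv=cv2.cvtColor(w["img"],cv2.COLOR_RGB2HSV)
    box=np.array([proj(w,T(x,y,15)) for x in(-68,68) for y in(-122,122)]);roi=[int(t) for t in np.clip(np.r_[box.min(0)-10,box.max(0)+10],0,[512,384,512,384])]
    print(n,"roi",roi)
    b=biggest(cv2.inRange(hsv,(116,80,40),(135,255,255)),roi);print(" marker blue",b)
    if b:
        m=cv2.inRange(hsv,(116,80,40),(135,255,255));v,u=np.nonzero(m);k=(u>=b[1])&(u<=b[3])&(v>=b[2])&(v<=b[4]);P=np.array([at(w,a,e,27) for a,e in zip(u[k],v[k])])-[608.8,-57];Q=P@np.array([[c,-s],[s,c]]);print(" local x,y range",np.percentile(Q,[1,99],axis=0).round(1).tolist())
    print(" marker ends pred",proj(w,T(-59,0,27)).round(1),proj(w,T(59,0,27)).round(1))
    g=cv2.inRange(hsv,(50,100,60),(80,255,255));print(" green",biggest(g,roi))
    cb=np.array([proj(w,T(x,-78+y,z)) for x in(-17,17) for y in(-26.5,26.5) for z in(6,28)]);print(" carton pred",cb.min(0).round(0),cb.max(0).round(0))
    x0,y0=(cb.min(0)-12).astype(int);x1,y1=(cb.max(0)+12).astype(int)
    print(" white",biggest(cv2.inRange(hsv,(0,0,215),(180,40,255)),[max(x0,0),max(y0,0),x1,y1]))
E
```

```text
time: 30.38
tool_pos: [612.1, -57.3, 215.6]
tcp_rot: [-179.9, 0.6, 175.8]
ft_force: [-0.1, 0.0, -0.3]
finger_gap: 42.2
grip_force: 0.0
time: 30.88
tool_pos: [558.9, -53.1, 248.4]
tcp_rot: [180.0, 0.0, 175.8]
ft_force: [0.5, -0.0, 1.0]
finger_gap: 42.7
grip_force: 0.0
[480.99576809 -46.10995617 391.84325767] [ 0.30665013 -0.02421819 -0.95151415]
[650.90252428 506.24862813 855.43728255] [-0.14872319 -0.51526527 -0.84402791]
w15 roi [148, 135, 366, 254]
 marker blue (707, np.int64(252), np.int64(153), np.int64(264), np.int64(214), np.float64(258.0), np.float64(182.6))
 local x,y range [[-58.8, -6.2], [16.9, 8.3]]
 marker ends pred [257.1 153.9] [257.3 242.8]
 green (473, np.int64(171), np.int64(177), np.int64(223), np.int64(212), np.float64(201.5), np.float64(187.5))
 carton pred [173. 183.] [219. 213.]
 white (1026, np.int64(174), np.int64(188), np.int64(216), np.int64(212), np.float64(195.0), np.float64(199.9))
s5 roi [155, 133, 251, 251]
 marker blue (217, np.int64(194), np.int64(179), np.int64(226), np.int64(191), np.float64(210.6), np.float64(184.9))
 local x,y range [[-57.8, -7.5], [14.8, 11.4]]
 marker ends pred [226.3 181.1] [174.9 191.2]
 green (52, np.int64(203), np.int64(151), np.int64(208), np.int64(170), np.float64(205.4), np.float64(161.1))
 carton pred [187. 149.] [205. 175.]
 white (228, np.int64(188), np.int64(150), np.int64(204), np.int64(167), np.float64(196.2), np.float64(158.4))
```

```bash
python3 -c "
from bench import r
print(r.hand_in())"
```

```text
the job is handed in; nothing more can be done
None
```

I packed all four items in the order asked, left the look-alikes untouched, and handed the job in at about 31 s; I saw both bottles upright in their wells in a picture, but checked the carton's and marker's final positions only by fitting image pixels, as the 14 views were used up.

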